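Swing the blue vise lever in over its own vise

ROBOT

A 7-joint arm with a two-finger parallel gripper is mounted at the origin on the work surface. World frame = base frame: x ahead of the robot, y to its left, z up, the work surface at z = 0. Lengths are in m, angles in rad, forces in N, time in s.
With the tool pointing down it reaches from about 0.425 to 0.95 m from the base axis. Payload 16.7 kg.
Tool frame: the origin (TCP) lies on the mounting face of the last link; the fingertips stand 199 mm ahead of it and the grasp point (between the pads) lies 180 mm ahead of it (tcp_to_tips is the distance from the TCP to the fingertips, in m); x points along the fingers, z is the direction in which the jaws open and shut, and the axes are right-handed (so a half turn about x gives the same grasp; the last joint's range is limited). The gripper opens to 94 mm and grips with 3 to 60 N. Pads are 16 mm wide; open, the fingers measure 119 mm over their backs; the gripper's body (75 mm by 177 mm) begins 78 mm behind the grasp point.
Start: joints at [1.089, 0.426, 0.074, 1.606, -0.034, 1.111, -0.067], TCP at [0.22, -0.638, 0.405] pointing down, gripper open.
Joint ranges: [-2.85, 2.85], [-0.5, 2.14], [-1.23, 1.37], [0.21, 2.46], [-1.02, 4.16], [0.16, 2.05], [-2.73, 2.73]. Speed limits (rad/s): [1.89, 1.89, 2.39, 2.39, 3.01, 3.01, 3.01].

INTERFACE

Orientations are given as a rotation vector (axis times angle).
In Python, from bench import read_state, capture, close_job, tcp_to_tips gives the robot as it stands.
- The arm moves only by the tool jog_arm, never from a script. Its arguments are lists of equal length, an entry for each row: "translation": the shift along the world's x, y, z in cm, a list of three; "twist": the turn about the world's z in rad. A call has 1 to 8 rows; each row shifts and turns the commanded pose from where the row before left it; what a row does not reach is not made up. A row lasts 1/10 s, in which the tool goes at most 50 mm and 8.59 degrees, less where a joint would pass 70% of its speed; a pose out of reach is approached as far as the arm can. A call with a gripper value outside its range is refused whole. "grip" is the gripper command: -1 is fully open, 1 is shut, values between are in proportion, set as the call begins (left out, the last holds). The fingers move at their own pace and stop on an object; "newtons" is the grip in N (left out, the last holds). Time passes only in rows, so rows that do not move let the fingers close. It gives the time, the measured TCP pose, the force and the opening at its end, in the units of the state.
- read_state(): the state, without advancing time (a new reading comes with each control period).
- capture(name): name is "scene" or "top"; returns a dict with "frame" (384x512x3 uint8, red, green, blue), "intrinsics" (3x3 intrinsics, pixels), "origin" and "attitude" of the camera in the world. Camera axes: x right, y up, looking along -z (the intrinsics and any distortion apply to the point x, -y, -z); pixel columns grow to the right and rows downward; lengths in m; the calibration is good to about 2 mm. A picture is of the moment at which its call begins. There is no depth.
- close_job(): hands the job in, once; it reports no verdict.
The state is a dict: "t": time; "qpos": joint angles; "dq": joint speeds; "joint_efforts": joint torques, N m; "tcp_pos": TCP position; "orientation": TCP orientation; "wrist_force": force on the tool from outside, world axes, zero at the start; "ft_torque": the same for the moment, N m; "width": finger opening in m.
Only numpy, scipy, OpenCV 4.12 (cv2) and the standard library are available. Lean on these libraries where they do the work, as an engineer would, in place of code of your own. Each camera call takes 0.05 s, during which the arm holds its last target. There are 200 camera calls.

TASK

The clamping lever of the tall key vise, the one with the blue lever and the upright blue grip, has been left swung out sideways over its neighbour. Swing it back in until it lies lengthwise in line with its own vise, as the red and black levers do on theirs, and let go of it. Leave the red and black levers as they are.

Things in the scene. Friction and masses are not known exactly. Their poses are not given: they have to be found in the camera images.
- blue_lever (a joint): Angle (rad) of the blue lever on the one tall vise. 0: straight along its own vise, pointing away from the robot. Positive: swung anticlockwise seen from above, to the robot's left; starts at 0.9 to 1.5. Vertical hinge, range -0.7 to 1.7 (no stop at 0); dry friction, about 2 N at the grip; stays where left. Vise: steel block 185 x 85 mm, top 118 mm above the bench, on a 20 mm aluminium plate.
- blue_grip (a point): Centre, half-way up, of the upright blue cylindrical grip at the blue lever's free end: 26 mm across, 50 mm high. Its x axis points outwards along the lever, z up. The hinge axis lies 120 mm from this point along -x, on the vise's centre line, 40 mm from the vise's near end. The lever's arm is 16 mm wide, its top 25 mm below this point, which is 156 mm above the bench.
- red_lever (a joint): Bystander: angle (rad) of the red lever on a low vise, same meaning of the angle; starts near 0 (in line with its vise), to be left so. Its top is 103 mm above the bench. The three vises stand side by side in any order, about 145 mm apart, with a low rack of key blanks (95 mm high) to the left of them.
- black_lever (a joint): Bystander: angle (rad) of the black lever on the other low vise, same size and meaning as the red one; starts near 0, to be left so.

How it is judged:
At the end, for the whole second after the job is handed in: The blue lever rests within 0.2 rad (11 degrees) of its own vise's length, and the red and black levers are still within 0.25 rad of theirs (value of joint blue_lever between -0.2 and 0.2 rad and velocity of joint blue_lever between -0.05 and 0.05 rad/s and value of joint red_lever between -0.25 and 0.25 rad and value of joint black_lever between -0.25 and 0.25 rad); the robot touches nothing.
It fails at once if the red lever is pushed more than 0.25 rad out of line (value of joint red_lever above 0.25 rad or value of joint red_lever below -0.25 rad).
It fails at once if the black lever is pushed more than 0.25 rad out of line (value of joint black_lever above 0.25 rad or value of joint black_lever below -0.25 rad).
It also fails if it takes over 38 s, if anything falls off the work surface, if the arm or the gripper's body presses on something with over 40 N, if the wrist force passes 120 N, or if a joint passes its speed limit or range.

## Working session

There is one attempt and no reset: what is moved stays moved. The work goes in short steps, Python scripts to look and compute and a tool call to move; the robot and the scene stay as the last step left them, time stands still between calls to the robot, and variables do not carry over. Pictures are saved under pics/ and viewed, about 8 in all and at most 12, crops included, and the job is handed in when it is done.

Besides the shell and the picture viewer there is one more tool, called after ">>>" as name([rows], argument=value, ...), one row to a line, values as JSON. jog_arm: Moves the arm, as the interface text tells. Its arguments: {"type":"object","properties":{"translation":{"type":"array"},"twist":{"type":"array"},"grip":{"type":"number"},"newtons":{"type":"number"}},"required":["translation","twist"]}

```bash
mkdir -p pics
cat > h.py <<'E'
import numpy as np, cv2
from scipy.spatial.transform import Rotation as R
from bench import read_state, capture, close_job, tcp_to_tips
def att(c):
    a=np.array(c["attitude"],float)
    return a if a.shape==(3,3) else R.from_rotvec(a).as_matrix()
def ray(c,u,v,z):
    K=np.array(c["intrinsics"]); d=np.linalg.solve(K,[u,v,1]); d=att(c)@np.array([d[0],-d[1],-d[2]])
    o=np.array(c["origin"]); return o+d*(z-o[2])/d[2]
def proj(c,p):
    q=att(c).T@(np.array(p)-np.array(c["origin"])); q=np.array(c["intrinsics"])@np.array([q[0],-q[1],-q[2]]); return q[:2]/q[2]
def bluemask(f):
    h=cv2.cvtColor(f,cv2.COLOR_RGB2HSV); return cv2.inRange(h,(100,110,40),(130,255,255))
E
python3 - <<'E'
from h import *
s=read_state(); print({k:np.round(v,3) for k,v in s.items()})
for n in("scene","top"):
    c=capture(n); print(n,c["keys"] if "keys" in c else list(c),c["origin"],c["attitude"],c["intrinsics"])
    cv2.imwrite(f"pics/{n}0.png",c["frame"][:,:,::-1])
    m=bluemask(c["frame"]); k,l,st,ce=cv2.connectedComponentsWithStats(m)
    for i in range(1,k):
        if st[i,4]>30: print(st[i],ce[i],ray(c,*ce[i],.15).round(3))
E
```

```text
{'t': np.float64(0.0), 'qpos': array([ 1.089,  0.427,  0.074,  1.607, -0.034,  1.111, -0.067]), 'dq': array([ 0.001, -0.001,  0.001, -0.001,  0.   ,  0.   , -0.001]), 'joint_efforts': array([-0.0000e+00, -9.3582e+01,  3.6660e+00, -4.5421e+01, -4.9000e-02,
        2.0000e-02,  0.0000e+00]), 'tcp_pos': array([ 0.22 , -0.638,  0.404]), 'orientation': array([ 0.962,  1.349, -0.961]), 'wrist_force': array([0.643, 0.267, 0.204]), 'ft_torque': array([ 0.022,  0.014, -0.025]), 'width': np.float64(0.094)}
scene ['frame', 'intrinsics', 'origin', 'attitude'] [0.95306758 0.01680838 0.68843193] [0.46584229 0.53240206 1.68117618] [[353.01927662   0.         256.80166784]
 [  0.         353.01927662 189.16116074]
 [  0.           0.           1.        ]]
[174 162  51  28 612] [204.9624183  174.93627451] [ 0.555 -0.147  0.15 ]
top ['frame', 'intrinsics', 'origin', 'attitude'] [ 0.53984876 -0.04050399  0.82928809] [ 0.00894886 -0.01878114 -1.55650168] [[470.45648162   0.         256.87058668]
 [  0.         470.45648162 192.91719872]
 [  0.           0.           1.        ]]
[301 179  75  41 909] [335.26292629 198.69416942] [ 0.545 -0.158  0.15 ]
```

View pics/top0.png

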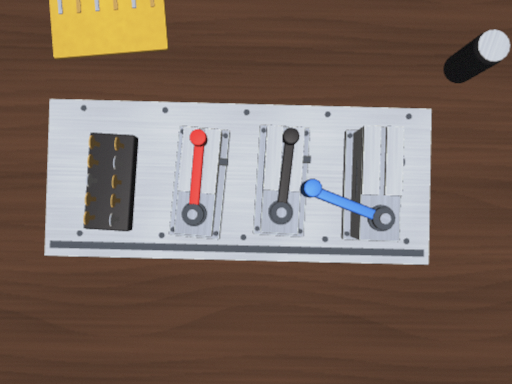

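View pics/scene0.png

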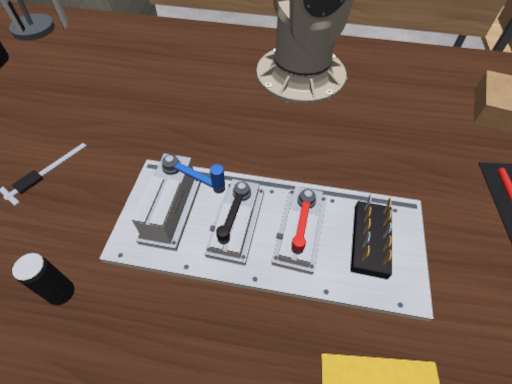

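Run:
```python
from h import *
s=read_state(); M=R.from_rotvec(s["orientation"]).as_matrix(); print("tool",M.round(3), tcp_to_tips)
t=capture("top"); c=capture("scene")
# grip axis top view: cap (z .181) as blob at the far end
m=bluemask(t["frame"]); d=cv2.distanceTransform(m,cv2.DIST_L2,5); _,mx,_,loc=cv2.minMaxLoc(d); print("top blob",loc,mx)
print("grip from cap",ray(t,*loc,.181).round(4))
m2=bluemask(c["frame"]); d2=cv2.distanceTransform(m2,cv2.DIST_L2,5); _,mx2,_,loc2=cv2.minMaxLoc(d2); print("scene",loc2,mx2, ray(c,*loc2,.156).round(4))
for z in(.118,.131,.14): print("hinge",z,ray(t,384,218,z).round(4),ray(c,170,160,z).round(4))
big=cv2.resize(t["frame"][110:260,290:420],None,fx=5,fy=4,interpolation=cv2.INTER_CUBIC)
b2=cv2.resize(t["frame"][115:250,290:420],None,fx=4.4,fy=4.4,interpolation=cv2.INTER_CUBIC)
cv2.imwrite("pics/c1.png",b2[:,:,::-1])
```

```text
tool [[-0.     0.945  0.326]
 [ 0.001  0.326 -0.945]
 [-1.    -0.    -0.001]] 0.1992
top blob (312, 188) 9.0
grip from cap [ 0.5592 -0.1204  0.181 ]
scene (216, 180) 7.1937994956970215 [ 0.5674 -0.1212  0.156 ]
hinge 0.118 [ 0.5173 -0.2378  0.118 ] [ 0.5055 -0.2387  0.118 ]
hinge 0.131 [ 0.5177 -0.2342  0.131 ] [ 0.5157 -0.2329  0.131 ]
hinge 0.14 [ 0.518  -0.2317  0.14  ] [ 0.5228 -0.2289  0.14  ]
```

View pics/c1.png

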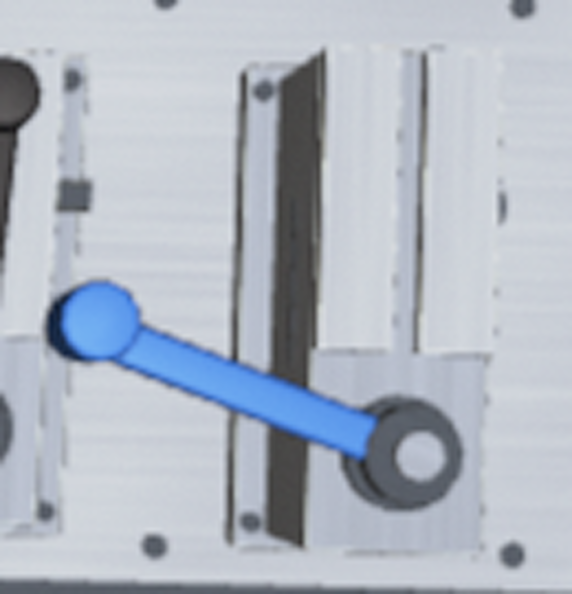

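Run:
```python
from h import *
t=capture("top"); C=lambda x,y,z:ray(t,290+x/4.4,115+y/4.4,z)
g=C(100,320,.181); print("grip",g.round(4))
for z in(.13,.14,.15,.16): h=C(422,456,z); print(z,h.round(4),np.hypot(*(g-h)[:2]).round(4))
for a,b in(((325,50),(320,350)),((500,50),(492,352)),((420,50),(415,350)),((315,350),(302,548)),((490,352),(483,552))):
    p,q=C(*b,.118),C(*a,.118); print("yaw",np.arctan2((q-p)[1],(q-p)[0]).round(3),p.round(4),q.round(4))
```

```text
grip [ 0.5596 -0.1214  0.181 ]
0.13 [ 0.5167 -0.2373  0.13  ] 0.1236
0.14 [ 0.5171 -0.2345  0.14  ] 0.1208
0.15 [ 0.5174 -0.2317  0.15  ] 0.1181
0.16 [ 0.5177 -0.2289  0.16  ] 0.1153
yaw -0.006 [ 0.5523 -0.2052  0.118 ] [ 0.6558 -0.2059  0.118 ]
yaw -0.018 [ 0.5524 -0.2645  0.118 ] [ 0.6568 -0.2664  0.118 ]
yaw -0.007 [ 0.5528 -0.2379  0.118 ] [ 0.6563 -0.2387  0.118 ]
yaw -0.055 [ 0.4842 -0.1997  0.118 ] [ 0.5523 -0.2035  0.118 ]
yaw -0.026 [ 0.4837 -0.262   0.118 ] [ 0.5524 -0.2638  0.118 ]
```

>>> jog_arm([
  [1.4,2.1,0.2],
  [1.4,2.1,0.2],
  [1.4,2.1,0.2],
  [1.4,2.1,0.2],
  [1.4,2.1,0.2],
  [1.4,2.1,0.2],
  [1.4,2.1,0.2],
  [1.4,2.1,0.2],
], twist=[0.036,0.036,0.036,0.036,0.036,0.036,0.036,0.036], grip=-1)

```text
t: 1.05
tcp_pos: [0.333, -0.4683, 0.421]
orientation: [0.739, 1.441, -0.739]
wrist_force: [-0.1, -0.2, -0.1]
width: 0.094
```

>>> jog_arm([
  [1.4,2.1,0],
  [1.4,2.1,0],
  [1.4,2.1,0],
  [1.4,2.1,0],
  [1.4,2.1,0],
  [1.4,2.1,0],
  [1.4,2.1,0],
  [1.4,2.1,0],
], twist=[0.036,0.036,0.036,0.036,0.036,0.036,0.036,0.036])

```text
t: 1.85
tcp_pos: [0.445, -0.3003, 0.4207]
orientation: [0.517, 1.508, -0.517]
wrist_force: [0.1, -0.2, -0.4]
width: 0.0938
```

>>> jog_arm([
  [1.4,2.1,0],
  [1.4,2.1,0],
  [1.4,2.1,0],
  [1.4,2.1,0],
  [1.4,2.1,0],
  [1.4,2.1,0],
  [1.4,2.1,0],
  [0,0,0],
], twist=[0.036,0.036,0.036,0.036,0.036,0.036,0.036,0.036])

```text
t: 2.65
tcp_pos: [0.544, -0.1511, 0.4206]
orientation: [0.29, 1.551, -0.287]
wrist_force: [0.1, -0.2, 0.1]
width: 0.0941
```

>>> jog_arm([
  [0.8,1.5,0],
  [0.75,1.5,0],
  [0,0,0],
], twist=[0,0,0])

```text
t: 2.95
tcp_pos: [0.5586, -0.1223, 0.4206]
orientation: [0.292, 1.551, -0.29]
wrist_force: [-0.5, -0.2, 0.5]
width: 0.0942
```

Run:
```python
from h import *
s=read_state(); M=R.from_rotvec(s["orientation"]).as_matrix(); print(s["tcp_pos"],M[:,0].round(3),M[:,2].round(3),s["qpos"].round(2))
c=capture("scene"); cv2.imwrite("pics/s1.png",cv2.resize(c["frame"][60:260,100:366],None,fx=3,fy=3)[:,:,::-1])
print(proj(c,s["tcp_pos"]+M[:,0]*.1992))
```

```text
[ 0.55859906 -0.12227107  0.42059672] [ 0.     0.001 -1.   ] [ 0.932 -0.363 -0.   ] [ 0.42  0.27 -0.38  1.8   0.11  1.09 -0.37]
[213.60067034 153.48159329]
```

View pics/s1.png

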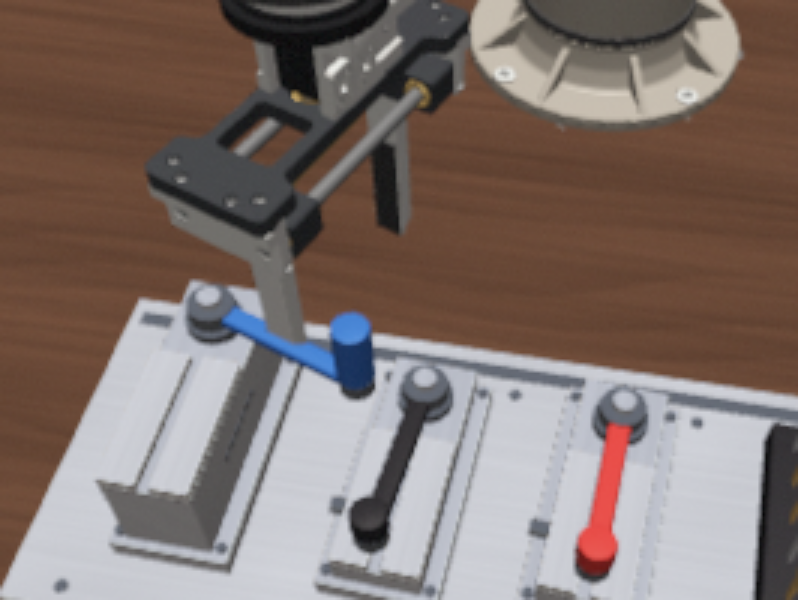

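The open fingers straddle the blue grip from above: its top is at crop (351,330), with one finger on each side. Going down next, then closing.

>>> jog_arm([
  [0,0,-2],
  [0,0,-2],
  [0,0,-2],
  [0.1,0.1,-2],
  [0,0,0],
], twist=[0,0,0,0,0])

```text
t: 3.5
tcp_pos: [0.5576, -0.1245, 0.3384]
orientation: [0.294, 1.555, -0.294]
wrist_force: [-0.8, -0.2, 0.5]
width: 0.094
```

>>> jog_arm([
  [0,0,0],
  [0,0,0],
  [0,0,0],
  [0,0,0],
  [0,0,0],
  [0,0,0],
  [0,0,0],
  [0,0,0],
], twist=[0,0,0,0,0,0,0,0], grip=1, newtons=12)

```text
t: 4.3
tcp_pos: [0.5584, -0.1242, 0.3407]
orientation: [0.294, 1.551, -0.294]
wrist_force: [0.3, -0.3, 0.1]
width: 0.0339
```

>>> jog_arm([
  [0,0,0],
  [0,0,0],
  [0,0,0],
  [0,0,0],
], twist=[0,0,0,0])

```text
t: 4.7
tcp_pos: [0.5584, -0.1242, 0.3407]
orientation: [0.294, 1.551, -0.294]
wrist_force: [1.6, 0.1, -1.5]
width: 0.0252
```

```bash
python3 -c "
import numpy as np
a=np.linspace(1.21,-.01,25);p=.1175*np.c_[np.cos(a),np.sin(a)]*100;q=np.round(p,1)
for i in range(0,24,8):print([[*map(float,np.round(r,1)),0] for r in np.diff(q,axis=0)[i:i+8]])"
```

```text
[[0.6, -0.2, 0], [0.5, -0.3, 0], [0.6, -0.3, 0], [0.5, -0.3, 0], [0.5, -0.3, 0], [0.5, -0.4, 0], [0.4, -0.3, 0], [0.5, -0.4, 0]]
[[0.4, -0.5, 0], [0.4, -0.4, 0], [0.3, -0.5, 0], [0.4, -0.5, 0], [0.3, -0.5, 0], [0.3, -0.5, 0], [0.3, -0.5, 0], [0.2, -0.6, 0]]
[[0.3, -0.5, 0], [0.1, -0.6, 0], [0.2, -0.6, 0], [0.1, -0.5, 0], [0.1, -0.6, 0], [0.1, -0.6, 0], [0.0, -0.6, 0], [0.0, -0.6, 0]]
```

>>> jog_arm([
  [0.6,-0.2,0],
  [0.5,-0.3,0],
  [0.6,-0.3,0],
  [0.5,-0.3,0],
  [0.5,-0.3,0],
  [0.5,-0.4,0],
  [0.4,-0.3,0],
  [0.5,-0.4,0],
], twist=[-0.051,-0.051,-0.051,-0.051,-0.051,-0.051,-0.051,-0.051])

```text
t: 5.5
tcp_pos: [0.5992, -0.1492, 0.3406]
orientation: [0.614, 1.483, -0.614]
wrist_force: [-3.5, -0.7, 2.7]
width: 0.0259
```

>>> jog_arm([
  [0.4,-0.5,0],
  [0.4,-0.4,0],
  [0.3,-0.5,0],
  [0.4,-0.5,0],
  [0.3,-0.5,0],
  [0.3,-0.5,0],
  [0.3,-0.5,0],
  [0.2,-0.6,0],
], twist=[-0.051,-0.051,-0.051,-0.051,-0.051,-0.051,-0.051,-0.051])

```text
t: 6.3
tcp_pos: [0.6258, -0.1885, 0.3407]
orientation: [0.927, 1.365, -0.925]
wrist_force: [4.8, 4.9, -1.7]
width: 0.0257
```

>>> jog_arm([
  [0.3,-0.5,0],
  [0.1,-0.6,0],
  [0.2,-0.6,0],
  [0.1,-0.5,0],
  [0.1,-0.6,0],
  [0.1,-0.6,0],
  [0,-0.6,0],
  [0,-0.6,0],
], twist=[-0.051,-0.051,-0.051,-0.051,-0.051,-0.051,-0.051,-0.051])

```text
t: 7.1
tcp_pos: [0.6349, -0.2346, 0.3407]
orientation: [1.232, 1.195, -1.23]
wrist_force: [5.0, 2.7, -1.6]
width: 0.0255
```

>>> jog_arm([
  [0,0,0],
  [0,0,0],
], twist=[0,0])

```text
t: 7.3
tcp_pos: [0.6348, -0.2352, 0.3407]
orientation: [1.231, 1.195, -1.229]
wrist_force: [5.2, 0.0, -2.2]
width: 0.0257
```

>>> jog_arm([
  [0,0,0],
  [0,0,0],
  [0,0,0],
  [0,0,0],
  [0,0,0],
  [0,0,0],
  [0,0,0],
  [0,0,0],
], twist=[0,0,0,0,0,0,0,0], grip=-1)

```text
t: 8.1
tcp_pos: [0.6344, -0.2352, 0.3407]
orientation: [1.23, 1.196, -1.23]
wrist_force: [-0.2, -0.3, -0.6]
width: 0.0861
```

>>> jog_arm([
  [0,0,2],
  [0,0,2],
  [0,0,2],
  [0,0,2],
  [0,0,2],
  [0,0,2],
  [0,0,0],
], twist=[0,0,0,0,0,0,0])

```text
t: 8.8
tcp_pos: [0.6347, -0.2353, 0.4636]
orientation: [1.231, 1.192, -1.228]
wrist_force: [0.4, -0.1, 0.5]
width: 0.0938
```

>>> jog_arm([
  [-2,-3,0],
  [-2,-3,0],
  [-2,-3,0],
  [-2,-3,0],
  [-2,-3,0],
  [-2,-3,0],
  [-2,-3,0],
  [0,0,0],
], twist=[0,0,0,0,0,0,0,0])

```text
t: 9.6
tcp_pos: [0.4905, -0.4497, 0.4599]
orientation: [1.233, 1.193, -1.237]
wrist_force: [-0.3, -0.5, 0.6]
width: 0.0937
```

Run:
```python
from h import *
s=read_state(); print(s["t"],s["tcp_pos"],s["width"],np.abs(s["dq"]).max())
t=capture("top"); cv2.imwrite("pics/t2.png",t["frame"][:,:,::-1])
m=bluemask(t["frame"]); d=cv2.distanceTransform(m,cv2.DIST_L2,5); _,mx,_,loc=cv2.minMaxLoc(d); g=ray(t,*loc,.181)
print(loc,mx,g.round(4),"angle",np.arctan2(g[1]+.2338,g[0]-.517).round(3))
```

```text
9.6 [ 0.49047318 -0.4496776   0.45992128] 0.09370375066619394 0.05895897536182943
(395, 133) 8.787599563598633 [ 0.637  -0.2345  0.181 ] angle -0.006
```

View pics/t2.png

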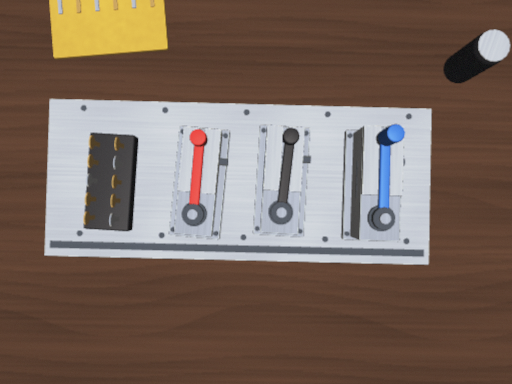

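The picture shows the blue grip at (395,133) and its hinge at (383,218), in line with the vise. The red knob at (198,137) and black knob at (291,136) have not moved, and the arm is clear of everything.

>>> jog_arm([
  [0,0,0],
  [0,0,0],
  [0,0,0],
], twist=[0,0,0])

```text
t: 9.95
tcp_pos: [0.4951, -0.4442, 0.4605]
orientation: [1.229, 1.197, -1.229]
wrist_force: [-0.4, -0.6, 0.2]
width: 0.0941
```

```bash
python3 -c "
from bench import *
print(close_job())"
```

```text
the job is handed in; nothing more can be done
None
```

The blue lever is back in line with its own vise, and I handed the job in at about 10 s of the 38 s allowed. I gripped the upright blue grip at 12 N, swung it about 1.22 rad clockwise around its hinge, then let go, lifted off and moved clear.

- **Blue lever:** the last top picture puts the grip at (0.637, -0.2345). That is a lever angle of about -0.006 rad, with the vise's own direction measured at about -0.01 rad.
- **Red and black levers:** their knobs sit at the same pixels as in the first picture. I compared these by eye, not by measuring angles.
- **Forces:** the wrist readings stayed around 7 N or less during the swing, and were close to zero once the arm was clear.

No check failed. The vise edges disagreed a little on its direction, from -0.006 to -0.055 rad, and I put the larger values down to the near block's top being lower. Even the largest is well inside the 0.2 rad tolerance.

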